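# Close the full sharps container

### The job

Close the yellow sharps container with its red cover: pick the cover up by its upright grip, hook the tongue on its front edge into the slot under the container's front rim with the rear tilted up, then pivot the rear down and press it gently until the spring latch snaps over it. Keep the flat cover pressed home with about 12 N for a good second so that its seal beds (never force it with more than about 20 N), then let go, leaving the tube rack, the jar and the marker where they are.

Things in the scene. Friction and masses are not known exactly. Their poses are not given: they have to be found in the camera images.
- sharps: yellow open-topped sharps container, 150 (x) x 120 (y) x 84 mm high, on a fixed dark 180 x 140 mm plate 0 to 20 mm above the bench. Origin: centre of its underside; z up; front (-x) roughly to the robot. In its frame (mm): side rims, inner faces y = +-48 (3 mm clear of the cover), tops z = 84; rear wall from x = 64, top z = 76. A stiff seal insert inside carries the cover on ledges at z = 69 to 72: feel for it
- latch (a joint): grey spring latch amid the rear rim: how far it is pushed back (container +x), m; 0 at rest, 0.009 at most; spring 2 N at rest, 4 N at 4 mm. 44 mm wide; at rest its nose is at container x = 58.5, z = 80 mm, its face sloping up and back at 55 degrees to z = 97. The cover's rear pressed down on it (3 to 12 N) drives it back; it springs back to 0 over the cover once that is home
- cover_grip (a point): the red cover's upright grip: a fin 34 long (cover x) x 12 thick (cover y), from 5 to 41 mm above the cover's underside, amid the cover. This point is on its axis 28 mm above the underside. Axes: x from the tongue to the rear, z out of the cover's top. The cover starts flat on the bench, grip up
- cover: the red cover, a plate 120 (x) x 90 (y) x 5 mm, 60 to 130 g; tongue on its front (-x) edge; origin at the centre of its underside, axes as cover_grip. Black ribs on its top, 32 to 48 mm behind the middle (+x), show where to press. Home: axes parallel to the container's, origin at container x = 1 to 3, y = -3 to 3, z = 69 to 72 mm, rear edge under the latch
- cover_tongue (a point): middle of the tongue's front end: 72 mm ahead (-x) of the cover's middle, 2 mm above its underside. Tongue: 50 wide, 4 thick, underside level with the plate's, 12 mm past its front edge. Slot, container frame mm: rim overhang x -75 to -61, underside z = 78; below it the grey insert's floor, 2.5 lower than the ledges (z 66.5 to 69.5), from front wall x = -71 back to x = -48: a landing behind the overhang
- rack_mid (a point): centre of the green tube rack (70 x 220 x 60 mm, tubes up to 114 mm high), a bystander beyond the container
- jar_mid (a point): centre of a specimen jar (56 mm diameter, 65 mm high), a bystander
- marker_mid (a point): centre of a marker (122 x 14 x 14 mm) lying on the bench, a bystander
Things that resemble listed ones, but are neither listed nor needed, are in the scene too. Of the things shaped like the cover, the red one is meant.

How it is judged:
By the outcome, as a careful person would: the job done as asked, in the order asked, and still so for the second after the job is handed in, with the robot touching nothing.
It also fails if it takes over 72 s, if anything falls off the work surface, if the arm or the gripper's body presses on something with over 40 N, if the wrist force passes 120 N, or if a joint passes its speed limit or range.

### The arm

A 7-joint arm with a two-finger parallel gripper is mounted at the origin on the work surface. World frame = base frame: x ahead of the robot, y to its left, z up, the work surface at z = 0. Lengths are in m, angles in rad, forces in N, time in s.
With the tool pointing down it reaches from about 0.4 to 0.85 m from the base axis. Payload 6.9 kg.
Tool frame: the origin (TCP) lies on the centre line of the jaws, within the pads' length; the fingertips stand 11 mm ahead of it and the grasp point (between the pads) lies 8 mm behind it (env.finger_overhang is the distance from the TCP to the fingertips, in m); z points along the fingers, y is the line along which they close (so a half turn about z gives the same grasp; the last joint's range is limited). The gripper opens to 85 mm and grips with 20 to 120 N. Pads are 22 mm wide; open, the fingers measure 114 mm over their backs; the gripper's body (76 mm by 85 mm) begins 54 mm behind the grasp point. The pads swing forward as they close: fully open they stand 13 mm farther back than shut.
Start: joints at [1.333, 0.507, -0.238, 1.5, 0.126, 1.149, -0.155], TCP at [0.21, -0.589, 0.242] pointing down, gripper open.
Joint ranges: [-3.08, 3.08], [-0.24, 2.05], [-1.43, 1.35], [0, 2.5], [-1.52, 4.66], [0.17, 1.96], [-2.89, 2.89]. Speed limits (rad/s): [2.39, 2.39, 3.14, 3.14, 3.14, 3.14, 3.14].

### API

Orientations are given as a unit quaternion [x, y, z, w].
In Python, from plant import env, optics, sign_off gives the robot as it stands.
- The arm moves only by the tool jog_arm, never from a script. Its arguments are lists of equal length, an entry for each row: "travel": the shift along the tool's x, y, z each as a share of 0.03 m, from -1 to 1, a list of three; "angular": the turn, a rotation vector about the tool's x, y, z each as a share of 6 degrees, from -1 to 1, a list of three; "hand": the closure, from -1 (fully open) to 1 (shut). A call has 1 to 10 rows; each row shifts and turns the commanded pose from where the row before left it, along the tool's axes as they then stand; what a row does not reach is not made up. A row lasts 1/12 s, in which the tool goes at most 41.7 mm and 7.16 degrees, less where a joint would pass 70% of its speed; a pose out of reach is approached as far as the arm can. A call with a number of a shift or a turn outside -1 to 1 is refused whole. A call with a gripper value outside its range is refused whole. The fingers move at their own pace and stop on an object; "force" is the grip in N (left out, the last holds). Time passes only in rows, so rows that do not move let the fingers close. It gives the time, the measured TCP pose, the force, the opening and the grip force at its end, in the units of the state.
- env.get_obs(): the state, without advancing time (a new reading comes with each control period).
- optics.grab_frame(name): name is "scene" or "top"; returns the picture (384x512x3 uint8, red, green, blue); there is no depth.
- optics.camera_params(name): a dict with "mtx" (3x3 intrinsics, pixels), "T" (4x4, takes a point from camera to world coordinates). Camera axes: x right, y up, looking along -z (the intrinsics and any distortion apply to the point x, -y, -z); pixel columns grow to the right and rows downward; lengths in m; the calibration is good to about 2 mm. A picture is of the moment at which its call begins. camera_params takes no time and is no camera call.
- sign_off(): hands the job in; it is judged then, once.
Trained networks look in the newest picture that a camera, given by its name, has taken for a name from the list of things; names that differ only in an ending like _2 or _b are one class to them, and where a whole thing is asked for, a point or a joint stands for the part that bears it (a point fixed in the world has none). Each returns a list of dicts, best first, with "p" (0 to 1); they miss things now and then, are a little off and sometimes report something else, mostly with a low value. They report only what shows in the picture. A call takes as long as a camera call. They do not tell look-alikes from the thing itself.
- optics.find_in(camera, name): "centre" ([row, column] as shares, 0 to 1, of the picture: columns of its width, rows of its height, amid what is visible of it).
- optics.trace(camera, name): "region" (384x512 bool, what is visible of it) and "centre" ([row, column] as shares, 0 to 1, of the picture: columns of its width, rows of its height, amid what is visible of it).
The state is a dict: "t": time; "qpos": joint angles; "qvel": joint speeds; "tau": joint torques, N m; "position": TCP position; "tool_rot": TCP orientation; "ft_force": force on the tool from outside, world axes, zero at the start; "moment": the same for the moment, N m; "grip_width": opening from 0.0 (shut) to 1.0 (fully open); "finger_force": force on a finger pad.
Only numpy, scipy, OpenCV 4.12 (cv2) and the standard library are available. Lean on these libraries where they do the work, as an engineer would, in place of code of your own. Each camera call takes 0.05 s, during which the arm holds its last target. There are 200 camera calls.

## Working session

There is one attempt and no reset: what is moved stays moved. The work goes in short steps, Python scripts to look and compute and a tool call to move; the robot and the scene stay as the last step left them, time stands still between calls to the robot, and variables do not carry over. Pictures are saved under pics/ and viewed, at most 10 in all, crops included, and the job is handed in when it is done.

Besides the shell and the picture viewer there is one more tool, called after ">>>" as a command line: name --argument value ..., lists and objects as JSON in quotes. jog_arm: Moves the arm, as the interface text tells. Its arguments: {"type":"object","properties":{"travel":{"type":"array","items":{"type":"array","items":{"type":"number","minimum":-1,"maximum":1}}},"angular":{"type":"array","items":{"type":"array","items":{"type":"number","minimum":-1,"maximum":1}}},"hand":{"type":"array","items":{"type":"number"}},"force":{"type":"number"}},"required":["travel","angular","hand"]}

```bash
ls; mkdir -p pics
python3 - <<'E'
from plant import env, optics
import cv2,numpy as np
o=env.get_obs();print(o)
for c in("scene","top"):
    im=optics.grab_frame(c);cv2.imwrite(f"pics/{c}0.png",im[:,:,::-1])
    P=optics.camera_params(c);print(c,P)
    for n in("cover","cover_grip","cover_tongue","sharps","latch","rack_mid","jar_mid","marker_mid"):
        print(n,[(round(d["p"],2),np.round(np.array(d["centre"])*[384,512],1)) for d in optics.find_in(c,n)][:4])
E
```

```text
pics
{'t': 0.0, 'qpos': array([ 1.33349111,  0.50832142, -0.23753202,  1.50116402,  0.12569035,
        1.14889538, -0.15481737]), 'qvel': array([-0.00054696, -0.00126199,  0.00048258,  0.0001424 , -0.00175121,
        0.00067687,  0.00132415]), 'tau': array([-7.94042462e-04, -6.20615602e+01, -2.18724892e+00, -2.49658638e+01,
        1.26380267e-02,  1.20255392e-02, -2.24368812e-06]), 'position': array([ 0.20984721, -0.58818926,  0.24142934]), 'tool_rot': array([ 9.85345602e-01,  1.70567394e-01, -1.66118025e-04, -8.84181712e-04]), 'ft_force': array([ 0.04760095,  0.28548773, -0.24285322]), 'moment': array([-0.00995201,  0.00279574,  0.04444075]), 'finger_force': 0.0, 'grip_width': 0.9988184849664246}
scene {'mtx': array([[455.48522105,   0.        , 258.06881222],
       [  0.        , 455.48522105, 194.4283894 ],
       [  0.        ,   0.        ,   1.        ]]), 'T': array([[-0.27311229, -0.7161717 ,  0.64226768,  1.28414698],
       [ 0.96182318, -0.19115413,  0.19584755,  0.13995875],
       [-0.01748836,  0.67123631,  0.74103709,  0.84359222],
       [ 0.        ,  0.        ,
[... 771 characters left out ...]
94193, -0.23275437,  0.36037231],
       [-0.99261064, -0.11871839,  0.02510095, -0.07879319],
       [-0.00341127,  0.23407909,  0.97221157,  0.99042088],
       [ 0.        ,  0.        ,  0.        ,  1.        ]])}
cover [(0.88, array([290.9, 342.4])), (0.65, array([144.8, 335.8])), (0.62, array([220., 285.]))]
cover_grip [(0.92, array([216. , 288.4])), (0.87, array([144.7, 339.1])), (0.78, array([295.8, 342.2]))]
cover_tongue [(0.89, array([218.8, 286.8])), (0.85, array([292.4, 343.5])), (0.58, array([146.9, 337.7]))]
sharps [(0.78, array([230. , 139.7]))]
latch []
rack_mid [(0.87, array([113.7, 190. ]))]
jar_mid [(0.84, array([235.2, 220.2]))]
marker_mid [(0.58, array([222.3, 379.6]))]
```

Run:
```python
import cv2,numpy as np
a=cv2.imread("pics/top0.png");cv2.imwrite("pics/top0b.png",cv2.resize(a,(800,600),interpolation=cv2.INTER_CUBIC))
a=cv2.imread("pics/scene0.png");cv2.imwrite("pics/scene0b.png",cv2.resize(a,(800,600),interpolation=cv2.INTER_CUBIC))
```

```text
(no output)
```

View pics/top0b.png

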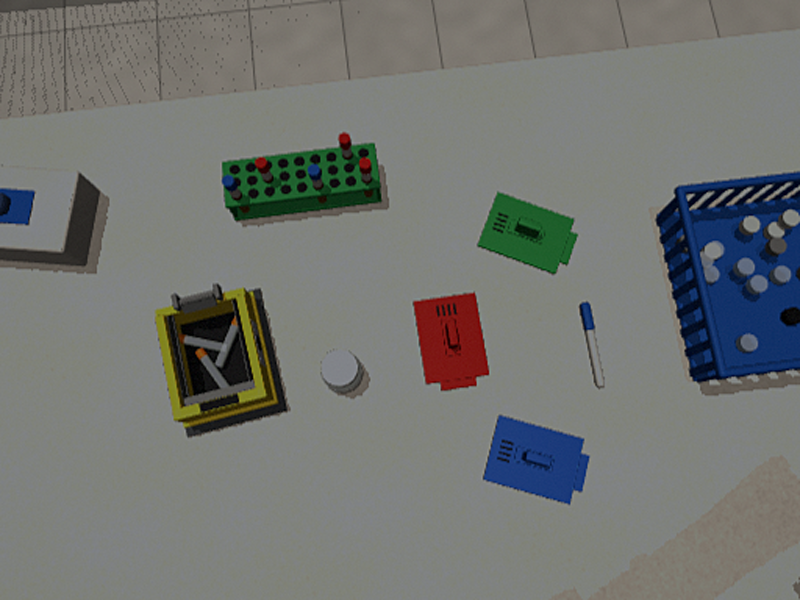

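View pics/scene0b.png

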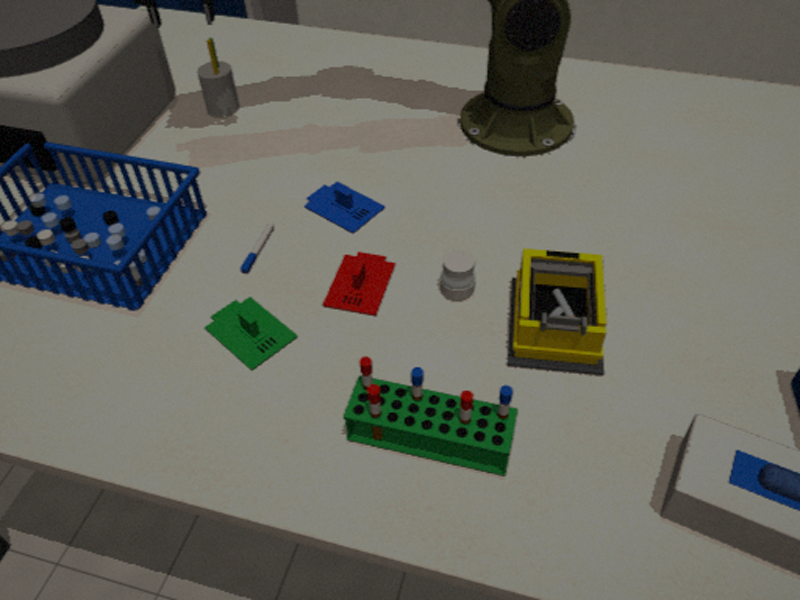

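The top view shows the red cover at about (451,340) of 800x600 with its tongue toward the robot. The yellow container is at (215,355), with its latch at (198,297) and its slot side at (213,408). The jar sits between them at (341,370).

```bash
cat > h.py <<'E'
import cv2,numpy as np
from scipy.optimize import minimize
from scipy.spatial.transform import Rotation as R
from plant import env, optics
PAR={c:optics.camera_params(c) for c in("scene","top")}
def proj(c,X):
    P=PAR[c];T=P["T"];q=(np.asarray(X)-T[:3,3])@T[:3,:3];u=np.c_[q[:,0],-q[:,1],-q[:,2]]@P["mtx"].T
    return u[:,:2]/u[:,2:]
def box(x0,x1,y0,y1,z0,z1): return np.array([[x,y,z] for x in(x0,x1) for y in(y0,y1) for z in(z0,z1)])/1000
COVER=[box(-60,60,-45,45,0,5),box(-72,-60,-25,25,0,4),box(-17,17,-6,6,5,41)]
SH=[box(-75,75,-60,60,0,76),box(-75,64,-60,60,0,84)]
def render(c,parts,M,t):
    S=4;im=np.zeros((384*2,512*2),np.uint8)
    for p in parts:
        h=cv2.convexHull(np.float32(proj(c,p@M.T+t)*2+.5))
        cv2.fillConvexPoly(im,np.int32(np.round(h*16)),1,shift=4)
    return im
def mask(im,kind):
    hsv=cv2.cvtColor(im,cv2.COLOR_RGB2HSV);H,S,V=cv2.split(hsv)
    m=((H<8)|(H>172)) if kind=="red" else ((H>20)&(H<35))
    m=(m&(S>130)&(V>25)).astype(np.uint8)
    n,l,st,ce=cv2.connectedComponentsWithStats(m)
    k=1+np.argmax(st[1:,4]);m=(l==k).astype(np.uint8)
    cs,_=cv2.findContours(m,0,2);cv2.drawContours(m,cs,-1,1,-1)
    return cv2.resize(m,(1024,768),interpolation=cv2.INTER_NEAREST)
def fit(cams,masks,parts,x0,z,hull=False):
    if hull: 
        for c in cams:
            pts=cv2.findNonZero(masks[c]);cv2.fillConvexPoly(masks[c],cv2.convexHull(pts),1)
    def f(p):
        M=R.from_euler("z",p[2]).as_matrix();s=0
        for c in cams:
            r=render(c,parts,M,np.array([p[0],p[1],z]))
            s+=1-(r&masks[c]).sum()/(r|masks[c]).sum()
        return s/len(cams)
    best=minimize(f,x0,method="Nelder-Mead",options=dict(initial_simplex=np.array([x0,np.add(x0,[.02,0,0]),np.add(x0,[0,.02,0]),np.add(x0,[0,0,.15])]),maxiter=200))
    return np.round(best.x,4),round(best.fun,3)
def ray(c,rc,z):
    P=PAR[c];d=np.linalg.solve(P["mtx"],[rc[1],rc[0],1.]);d=P["T"][:3,:3]@(d*[1,-1,-1]);o=P["T"][:3,3]
    return o+d*(z-o[2])/d[2]
E
python3 - <<'E'
from h import *
I={c:cv2.imread(f"pics/{c}0.png")[:,:,::-1].copy() for c in PAR}
gc=ray("top",(217,289),.005);gs=ray("top",(230,138),.09);print(gc,gs,ray("top",(235,220),.06),ray("scene",(180,294),.06))
for nm,kind,parts,g,z,h in(("cover","red",COVER,gc,0,False),("sharps","yel",SH,gs,.02,True)):
    for cams in(["top"],["scene"],["top","scene"]):
        m={c:mask(I[c],kind) for c in cams}
        print(nm,cams,fit(cams,m,parts,[g[0],g[1],0.1],z,h),[int(m[c].sum()) for c in cams])
E
```

```text
[ 0.52386156 -0.16973783  0.005     ] [0.52050583 0.14263723 0.09      ] [ 0.49475882 -0.0178329   0.06      ] [0.53821079 0.00301823 0.06      ]
cover ['top'] (array([ 0.5271, -0.1686,  0.023 ]), np.float64(0.041)) [9088]
cover ['scene'] (array([ 0.5285, -0.1645,  0.0253]), np.float64(0.077)) [4936]
cover ['top', 'scene'] (array([ 0.5276, -0.1672,  0.0288]), np.float64(0.071)) [9088, 4936]
sharps ['top'] (array([0.5284, 0.1467, 0.135 ]), np.float64(0.014)) [21049]
sharps ['scene'] (array([0.5474, 0.1519, 0.1419]), np.float64(0.043)) [16322]
sharps ['top', 'scene'] (array([0.5289, 0.1483, 0.1496]), np.float64(0.111)) [21049, 16322]
```

Run:
```python
from h import *
out=[]
for c,ps in(("top",[0.5284,0.1467,0.137]),("scene",[0.5284,0.1467,0.137])):
    im=cv2.imread(f"pics/{c}0.png");S=5
    uv=proj(c,[[.528,.147,.06]])[0];x0,y0=(uv-[40,50]).astype(int)
    cr=cv2.resize(im[y0:y0+100,x0:x0+80],None,fx=S,fy=S,interpolation=cv2.INTER_CUBIC)
    cr=np.clip(cr*1.6,0,255).astype(np.uint8)
    M=R.from_euler("z",ps[2]).as_matrix();t=np.array([ps[0],ps[1],.02])
    for loop,col in((([-75,-60,84],[64,-60,84],[64,60,84],[-75,60,84]),(255,0,255)),(([-75,-60,0],[75,-60,0],[75,60,0],[-75,60,0]),(255,255,0)),(([-61,-48,84],[64,-48,84],[64,48,84],[-61,48,84]),(0,255,0))):
        q=proj(c,np.array(loop)/1000@M.T+t)
        cv2.polylines(cr,[np.int32((q-[x0,y0]+.5)*S)],True,col,1)
    out.append(cr)
cv2.imwrite("pics/ov.png",np.hstack(out))
```

```text
(no output)
```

View pics/ov.png

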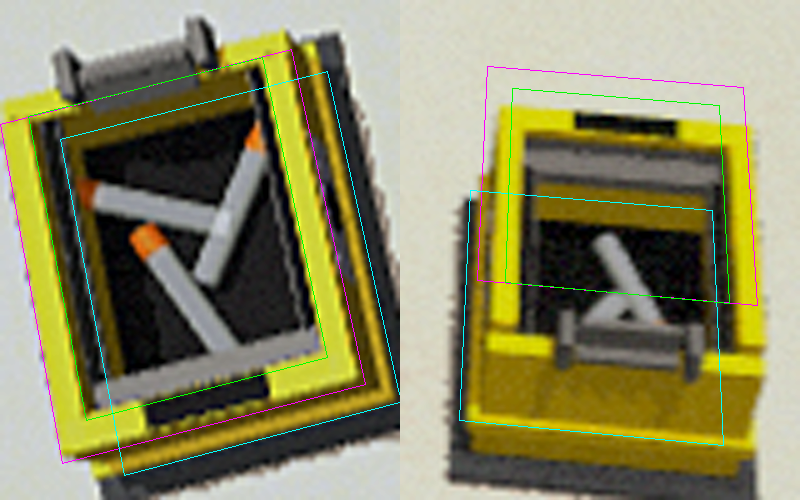

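Run:
```python
from h import *
I={c:cv2.imread(f"pics/{c}0.png")[:,:,::-1].copy() for c in PAR}
for z in(-.005,0,.005,.01,.015,.02):
    r=[]
    for cams in(["top"],["scene"],["top","scene"]):
        m={c:mask(I[c],"yel") for c in cams}
        r.append(fit(cams,m,SH,[.535,.149,0.14],z,True))
    print(z,r)
for c in PAR:
    for d in optics.trace(c,"jar_mid")[:1]:
        ys,xs=np.nonzero(d["region"]);print(c,xs.min(),xs.max(),ys.min(),ys.max())
```

```text
-0.005 [(array([0.5329, 0.1535, 0.1228]), np.float64(0.042)), (array([0.5263, 0.1542, 0.1446]), np.float64(0.036)), (array([0.5301, 0.1535, 0.1562]), np.float64(0.056))]
0 [(array([0.5316, 0.1518, 0.1223]), np.float64(0.033)), (array([0.531 , 0.1537, 0.1513]), np.float64(0.032)), (array([0.5309, 0.1527, 0.1418]), np.float64(0.036))]
0.005 [(array([0.5311, 0.1506, 0.1301]), np.float64(0.024)), (array([0.5357, 0.1527, 0.1509]), np.float64(0.034)), (array([0.533 , 0.1512, 0.1422]), np.float64(0.044))]
0.01 [(array([0.5299, 0.1494, 0.1362]), np.float64(0.016)), (array([0.5411, 0.153 , 0.15  ]), np.float64(0.035)), (array([0.531 , 0.1497, 0.1363]), np.float64(0.065))]
0.015 [(array([0.5293, 0.148 , 0.1363]), np.float64(0.013)), (array([0.5452, 0.1525, 0.1437]), np.float64(0.038)), (array([0.5297, 0.1489, 0.1342]), np.float64(0.087))]
0.02 [(array([0.5284, 0.1468, 0.1351]), np.float64(0.015)), (array([0.5493, 0.1522, 0.141 ]), np.float64(0.042)), (array([0.5285, 0.1479, 0.1401]), np.float64(0.11))]
scene 282 304 160 192
top 205 231 223 250
```

Run:
```python
from h import *
print("jar scene bottom",ray("scene",(192.5,293),0),"lid far",ray("scene",(160,293),.065))
print("jar top: top row(far lid)",ray("top",(223,218.5),.065)," near",ray("top",(250.5,218.5),.065),ray("top",(250.5,218.5),0))
def tri(a,b):
    L=[]
    for c,rc in(("top",a),("scene",b)):
        p0=ray(c,rc,0);p1=ray(c,rc,.1);L.append((p0,(p1-p0)/np.linalg.norm(p1-p0)))
    A=sum(np.eye(3)-np.outer(d,d) for p,d in L);b=sum((np.eye(3)-np.outer(d,d))@p for p,d in L)
    x=np.linalg.solve(A,b);return x,[np.linalg.norm(np.cross(x-p,d)) for p,d in L][0]
o={c:(proj(c,[[.528,.147,.06]])[0]-[40,50]).astype(int) for c in PAR}
f=lambda c,x,y:(y/5+o[c][1]-.5,x/5+o[c][0]-.5)
for n,a,b in(("front+y",(62,458),(348,127)),("front-y",(365,382),(100,107)),("recess+y",(148,408),(278,114)),("recess-y",(268,378),(177,112)),
  ("latchpost+y",(67,55),(292,330)),("latchpost-y",(200,25),(165,318))):
    x,e=tri(f("top",*a),f("scene",*b));print(n,np.round(x*1000,1),round(e*1000,1))
```

```text
jar scene bottom [ 5.24158931e-01 -2.27575706e-04  0.00000000e+00] lid far [ 0.47662019 -0.01373956  0.065     ]
jar top: top row(far lid) [ 0.51922399 -0.01764575  0.065     ]  near [ 0.4628191  -0.01185153  0.065     ] [ 0.47001478 -0.00714966  0.        ]
front+y [450.2 202.1  83.6] 0.2
front-y [465.3  83.3  81.5] 2.3
recess+y [464.  166.3  95.7] 2.2
recess-y [470.3 119.8  91.6] 2.5
latchpost+y [608.  187.4 106.6] 1.6
latchpost-y [614.1 133.9 105.4] 2.0
```

```bash
cat >> h.py <<'E'
def plan(target,yaw,pitch=0.,o=None):
    """shift in tool units (30mm) and turn in 6deg units to get TCP to target, tool x at yaw; pitch>0 lifts rear (+x side)"""
    o=o or env.get_obs();Rt=R.from_quat(o["tool_rot"])
    Rg=R.from_euler("z",yaw)*R.from_euler("y",-pitch)*R.from_euler("x",np.pi)
    d=np.asarray(target)-o["position"]
    print("turn/6deg",np.round(np.degrees((Rt.inv()*Rg).as_rotvec())/6,3),"shift/30 (now)",np.round(Rt.inv().apply(d)/.03,3),"(after turn)",np.round(Rg.inv().apply(d)/.03,3))
def state():
    o=env.get_obs();e=(R.from_quat(o["tool_rot"])*R.from_euler("x",np.pi).inv()).as_euler("zyx",degrees=True)
    print("t",round(o["t"],2),"p",np.round(o["position"]*1000,1),"yaw,pitch,roll",np.round(e*[1,-1,1],2),"F",np.round(o["ft_force"],2),"M",np.round(o["moment"],2),"w",round(float(o["grip_width"]),3),"ff",round(float(o["finger_force"]),1))
E
python3 -c "
from h import *
state();plan([.5278,-.167,.15],.025)"
```

```text
t 1.0 p [ 210.1 -588.6  242.3] yaw,pitch,roll [19.64  0.   -0.  ] F [1.03 0.53 0.27] M [ 0.01 -0.02  0.04] w 0.995 ff 0.0
turn/6deg [ 0.    -0.     3.035] shift/30 (now) [14.699 -9.677  3.076] (after turn) [ 10.939 -13.786   3.076]
```

>>> jog_arm --travel '[[0,0,0],[0,0,0],[0,0,0],[0,0,0],[0.7,-0.9,0],[0.7,-0.9,0],[0.7,-0.9,0],[0.7,-0.9,0],[0.7,-0.9,0],[0.7,-0.9,0]]' --angular '[[0,0,0.76],[0,0,0.76],[0,0,0.76],[0,0,0.76],[0,0,0],[0,0,0],[0,0,0],[0,0,0],[0,0,0],[0,0,0]]' --hand '[-1,-1,-1,-1,-1,-1,-1,-1,-1,-1]'

```text
t: 1.83
position: [0.3328, -0.4222, 0.2425]
tool_rot: [1.0, 0.012, 0.0, 0.0]
ft_force: [0.6, -0.7, -0.3]
grip_width: 0.998
finger_force: 0.0
```

>>> jog_arm --travel '[[0.7,-0.9,0],[0.7,-0.9,0],[0.7,-0.9,0.4],[0.7,-0.9,0.4],[0.7,-0.9,0.4],[0.7,-0.9,0.4],[0.7,-0.9,0.4],[0.7,-0.9,0.4],[0,0,0.3],[0,0,0]]' --angular '[[0,0,0],[0,0,0],[0,0,0],[0,0,0],[0,0,0],[0,0,0],[0,0,0],[0,0,0],[0,0,0],[0,0,0]]' --hand '[-1,-1,-1,-1,-1,-1,-1,-1,-1,-1]'

```text
t: 2.67
position: [0.4951, -0.2009, 0.1596]
tool_rot: [1.0, 0.015, -0.001, -0.001]
ft_force: [-1.7, -0.8, -0.1]
grip_width: 1.003
finger_force: 0.0
```

Run:
```python
from h import *
state();plan([.5278,-.167,.075],.025);plan([.5278,-.167,.022],.025)
im=optics.grab_frame("top");cv2.imwrite("pics/top1.png",im[:,:,::-1]);
o=env.get_obs()
print(proj("top",[o["position"]+[0,0,-.011],[.5278,-.167,.041]]),proj("scene",[o["position"]+[0,0,-.011]]))
a=im[:,:,::-1][140:300,200:400];b=optics.grab_frame("scene")[:,:,::-1];print(b.shape)
b=b[100:260,150:350]
cv2.imwrite("pics/c1.png",np.hstack([cv2.resize(x.copy(),None,fx=2,fy=2) for x in(a,b)]))
```

```text
t 2.67 p [ 495.1 -200.9  159.6] yaw,pitch,roll [ 1.68 -0.12  0.11] F [-1.67 -0.84 -0.08] M [-0.06  0.1   0.01] w 1.003 ff 0.0
turn/6deg [-0.018  0.02   0.042] shift/30 (now) [ 1.128 -1.092  2.821] (after turn) [ 1.117 -1.102  2.821]
turn/6deg [-0.018  0.02   0.042] shift/30 (now) [ 1.132 -1.088  4.588] (after turn) [ 1.117 -1.102  4.588]
[[313.84750164 216.87305951]
 [288.62823183 212.41905494]] [[215.40718085 125.29388926]]
(384, 512, 3)
```

View pics/c1.png

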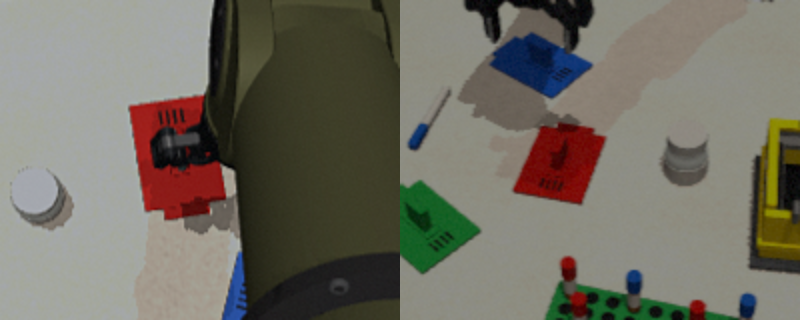

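The crop shows the open fingers in the scene view just short of the red cover (tips at image px (195,119) and (236,121)), agreeing with the calibration. I'll go down on the grip.

>>> jog_arm --travel '[[0.56,-0.55,0.7],[0.56,-0.55,0.7],[0,0,0.7],[0,0,0.7],[0,0,0],[0,0,0]]' --angular '[[0,0,0],[0,0,0],[0,0,0],[0,0,0],[0,0,0],[0,0,0]]' --hand '[-1,-1,-1,-1,-1,-1]'

```text
t: 3.27
position: [0.5266, -0.1713, 0.0774]
tool_rot: [1.0, 0.011, -0.001, 0.0]
ft_force: [-0.6, 0.0, 1.0]
grip_width: 1.001
finger_force: 0.0
```

Run:
```python
from h import *
state();plan([.5278,-.167,.022],.025)
b=optics.grab_frame("scene")[:,:,::-1][115:215,170:290];a=optics.grab_frame("top")[:,:,::-1][150:290,220:360]
cv2.imwrite("pics/c2.png",np.hstack([cv2.resize(b,(600,500),interpolation=2),cv2.resize(a,(200,200)).repeat(1,0) if 0 else np.pad(cv2.resize(a,(200,200)),((0,300),(0,0),(0,0)))]))
```

```text
t 3.27 p [ 526.6 -171.3   77.4] yaw,pitch,roll [ 1.27 -0.09 -0.02] F [-0.59  0.05  1.03] M [-0.01 -0.   -0.05] w 1.001 ff 0.0
turn/6deg [ 0.002  0.016 -0.027] shift/30 (now) [ 0.046 -0.141  1.846] (after turn) [ 0.043 -0.141  1.846]
```

View pics/c2.png

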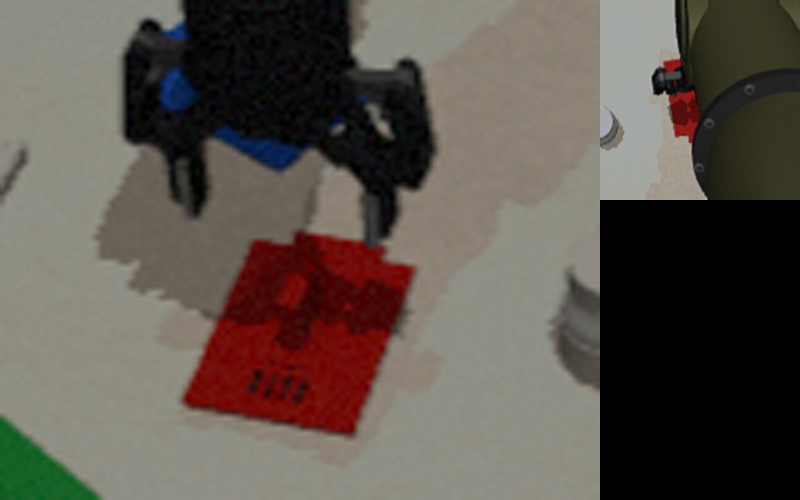

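The scene crop shows the fingers straddling the red fin (about (293,290) in the crop). I'll descend and close.

>>> jog_arm --travel '[[0.04,-0.14,0.6],[0,0,0.6],[0,0,0.5],[0,0,0.1],[0,0,0],[0,0,0]]' --angular '[[0,0,0],[0,0,0],[0,0,0],[0,0,0],[0,0,0],[0,0,0]]' --hand '[-1,-1,-1,-1,-1,-1]'

```text
t: 3.87
position: [0.5293, -0.1661, 0.0246]
tool_rot: [1.0, 0.012, 0.001, 0.0]
ft_force: [-0.3, 0.5, 0.5]
grip_width: 0.999
finger_force: 0.0
```

>>> jog_arm --travel '[[0,0,0],[0,0,0],[0,0,0],[0,0,0],[0,0,0],[0,0,0],[0,0,0],[0,0,0],[0,0,0],[0,0,0]]' --angular '[[0,0,0],[0,0,0],[0,0,0],[0,0,0],[0,0,0],[0,0,0],[0,0,0],[0,0,0],[0,0,0],[0,0,0]]' --hand '[1,1,1,1,1,1,1,1,1,1]' --force 60

```text
t: 4.7
position: [0.5288, -0.1656, 0.0236]
tool_rot: [1.0, 0.012, 0.0, 0.0]
ft_force: [-0.6, -0.2, 4.9]
grip_width: 0.126
finger_force: 59.0
```

```bash
python3 -c "
from h import *
state()"
```

```text
t 4.7 p [ 528.8 -165.6   23.6] yaw,pitch,roll [ 1.4   0.02 -0.01] F [-0.61 -0.19  4.94] M [-0.02  0.12  0.05] w 0.126 ff 59.0
```

>>> jog_arm --travel '[[0,0,-0.3],[0,0,-0.8],[0,0,-0.9],[0,0,-0.9],[0,0,-0.9],[0,0,-0.9],[0,0,-0.9],[0,0,-0.4],[0,0,0],[0,0,0]]' --angular '[[0,0,0],[0,0,0],[0,0,0],[0,0,0],[0,0,0],[0,0,0],[0,0,0],[0,0,0],[0,0,0],[0,0,0]]' --hand '[1,1,1,1,1,1,1,1,1,1]'

```text
t: 5.53
position: [0.5285, -0.1655, 0.2036]
tool_rot: [1.0, 0.012, 0.0, 0.0]
ft_force: [0.4, 0.1, -1.2]
grip_width: 0.131
finger_force: 58.4
```

Run:
```python
from h import *
state();o=env.get_obs();plan([.50,.145,.21],.137,0)
# cover pose from scene, held: z of underside = tcp-23.6mm
for c in PAR:
    im=optics.grab_frame(c);m=mask(im,"red");print(c,int(m.sum()))
    cv2.imwrite(f"pics/l_{c}.png",im[:,:,::-1])
    print(c,fit([c],{c:m},COVER[:2],[o["position"][0],o["position"][1],.03],o["position"][2]-.0236))
```

```text
t 5.53 p [ 528.5 -165.5  203.6] yaw,pitch,roll [ 1.4   0.04 -0.01] F [ 0.42  0.08 -1.2 ] M [-0.02 -0.01 -0.04] w 0.131 ff 58.4
turn/6deg [ 0.003 -0.007 -1.075] shift/30 (now) [ -0.696 -10.37   -0.217] (after turn) [  0.473 -10.382  -0.214]
scene 4768
scene (array([ 0.5296, -0.163 ,  0.032 ]), np.float64(0.222))
top 1440
top (array([ 0.5383, -0.1349, -0.0695]), np.float64(0.895))
```

>>> jog_arm --travel '[[0,0,0],[0,0,0],[0,-0.6,0],[0,-1,0],[0,-1,0],[0,-1,0],[0,-1,0],[0,-1,0],[0,-1,0],[0,-1,0]]' --angular '[[0,0,-0.54],[0,0,-0.54],[0,0,0],[0,0,0],[0,0,0],[0,0,0],[0,0,0],[0,0,0],[0,0,0],[0,0,0]]' --hand '[1,1,1,1,1,1,1,1,1,1]'

```text
t: 6.47
position: [0.4961, 0.0615, 0.2018]
tool_rot: [0.998, 0.069, -0.001, 0.0]
ft_force: [1.1, 0.3, -2.0]
grip_width: 0.129
finger_force: 58.5
```

>>> jog_arm --travel '[[0,-1,0],[0,-1,0],[0,-0.6,0],[0,0,0],[0,0,0]]' --angular '[[0,0,0],[0,0,0],[0,0,0],[0,0,0],[0,0,0]]' --hand '[1,1,1,1,1]'

```text
t: 6.88
position: [0.4856, 0.1385, 0.202]
tool_rot: [0.998, 0.07, -0.001, 0.0]
ft_force: [0.1, -0.4, -1.2]
grip_width: 0.131
finger_force: 58.5
```

Run:
```python
from h import *
state();o=env.get_obs()
ims={c:optics.grab_frame(c)[:,:,::-1] for c in PAR}
for c in ims: cv2.imwrite(f"pics/h_{c}.png",ims[c])
s=cv2.resize(ims["scene"][100:250,280:420],(560,600),interpolation=2);t=cv2.resize(ims["top"][150:310,60:240],(240,213))
cv2.imwrite("pics/c3.png",np.hstack([s,np.pad(t,((0,600-213),(0,0),(0,0)))]))
```

```text
t 6.88 p [485.6 138.5 202. ] yaw,pitch,roll [ 8.05 -0.15 -0.02] F [ 0.09 -0.43 -1.23] M [-0.05 -0.06 -0.01] w 0.131 ff 58.5
```

View pics/c3.png

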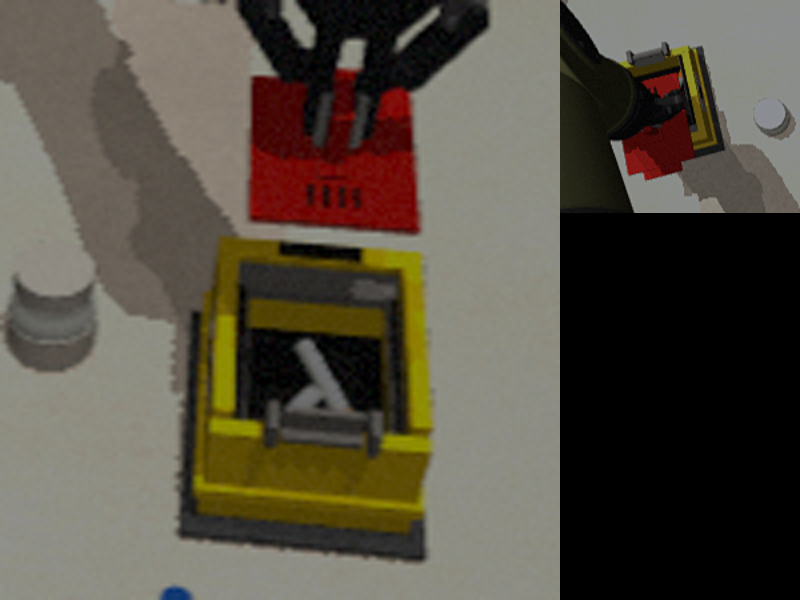

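The scene crop shows the cover held level in front of the container: cover rear corners at crop (250,220) and (418,232), container front rim corners at (220,238) and (422,252), plate rear corners at (180,537) and (425,559). I'll refine the pose from these points.

Run:
```python
from h import *
from scipy.optimize import least_squares
S=lambda x,y:(y/4+100-.5,x/4+280-.5)
o={c:(proj(c,[[.528,.147,.06]])[0]-[40,50]).astype(int) for c in PAR}
T=lambda x,y:(y/5+o["top"][1]-.5,x/5+o["top"][0]-.5)
tcp=env.get_obs()["position"]
for p,l in(((250,220),(60,-45)),((418,232),(60,45))):
    M=R.from_euler("z",.1405).as_matrix();w=M@[l[0]/1000,l[1]/1000,-.0236]+tcp
    print("cover corner pred",np.round(w*1000,1),"seen at that z",np.round(ray("scene",S(*p),w[2])*1000,1))
for n,p in(("plate rear-y",(180,537)),("plate rear+y",(425,559))): print(n,np.round(ray("scene",S(*p),0)*1000,1))
for n,p in(("plate rear-y top",(180,523)),("rear+y top",(425,543))): print(n,np.round(ray("scene",S(*p),.02)*1000,1))
print("top plate rear-y",np.round(ray("top",T(337,36),.02)*1000,1))
for z in(.104,.094,.084):
    print(z,"scene front -y,+y",*[np.round(ray("scene",S(*p),z)*1000,1) for p in((220,238),(422,252))],"top",*[np.round(ray("top",T(*p),z)*1000,1) for p in((365,382),(62,458))])
```

```text
cover corner pred [552.  100.3 178.7] seen at that z [551.4 105.6 178.7]
cover corner pred [539.4 189.4 178.7] seen at that z [538.1 192.4 178.7]
plate rear-y [631.3  98.8   0. ]
plate rear+y [610.6 236.1   0. ]
plate rear-y top [637.  98.  20.]
rear+y top [615.3 232.8  20. ]
top plate rear-y [626.5  92.3  20. ]
0.104 scene front -y,+y [488.9  87.2 104. ] [470.8 202.2 104. ] top [463.1  77.1 104. ] [448.2 196.  104. ]
0.094 scene front -y,+y [478.2  86.5  94. ] [459.8 203.   94. ] top [464.2  78.8  94. ] [449.1 199.1  94. ]
0.084 scene front -y,+y [467.4  85.8  84. ] [448.8 203.9  84. ] top [465.4  80.6  84. ] [450.1 202.2  84. ]
```

```bash
python3 -c "
from h import *
state();plan([.5374,.1519,.172],.14,np.radians(20))"
```

```text
t 6.98 p [486.3 136.4 202.3] yaw,pitch,roll [ 7.83 -0.11 -0.06] F [ 0.45 -0.12 -1.2 ] M [ 0.   -0.03  0.04] w 0.127 ff 58.5
turn/6deg [ 0.013  3.353 -0.03 ] shift/30 (now) [ 1.759 -0.279  1.005] (after turn) [ 1.306 -0.272  1.549]
```

>>> jog_arm --travel '[[0,0,0],[0,0,0],[0,0,0],[0,0,0],[0.4,-0.1,0.5],[0.5,-0.1,0.5],[0.4,-0.07,0.5],[0,0,0],[0,0,0]]' --angular '[[0,0.84,0],[0,0.84,0],[0,0.84,0],[0,0.84,0],[0,0,0],[0,0,0],[0,0,0],[0,0,0],[0,0,0]]' --hand '[1,1,1,1,1,1,1,1,1]'

```text
t: 7.73
position: [0.5373, 0.1512, 0.1733]
tool_rot: [0.983, 0.067, 0.174, -0.011]
ft_force: [0.2, -0.4, -0.5]
grip_width: 0.129
finger_force: 58.6
```

Run:
```python
from h import *
state();plan([.5374,.1519,.150],.14,np.radians(20))
ims={c:optics.grab_frame(c)[:,:,::-1] for c in PAR}
s=cv2.resize(ims["scene"][130:240,305:405],(545,600),interpolation=2);t=cv2.resize(ims["top"][160:300,80:210],(255,275),interpolation=2)
cv2.imwrite("pics/c4.png",np.hstack([s,np.pad(t,((0,325),(0,0),(0,0)))]))
```

```text
t 7.73 p [537.3 151.2 173.3] yaw,pitch,roll [ 8.24 19.85  2.77] F [ 0.2  -0.42 -0.46] M [-0.09  0.49  0.05] w 0.129 ff 58.6
turn/6deg [ 0.023 -0.005 -0.04 ] shift/30 (now) [-0.259 -0.023  0.734] (after turn) [-0.259 -0.022  0.734]
```

View pics/c4.png

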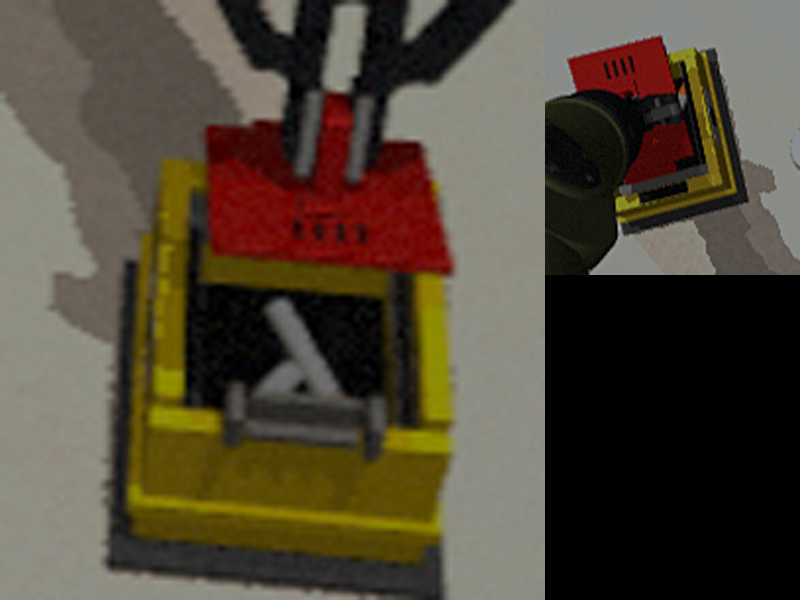

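The scene crop shows the tilted cover over the container with the tongue side inside the front; cover rear corners are at crop (212,258) and (452,275), and the latch is centred near (305,415). I'll check the lateral offset with numbers.

```bash
sed -i 's/as_euler("zyx"/as_euler("ZYX"/' h.py
python3 - <<'E'
from h import *
S=lambda x,y:(y/5.45+130-.5,x/5.45+305-.5)
o=env.get_obs();Rc=R.from_quat(o["tool_rot"])*R.from_euler("x",np.pi).inv();tcp=o["position"]
C=np.array([.532,.1512,0]);Rz=R.from_euler("z",.14)
loc=lambda w:np.round(Rz.inv().apply(w-C)*1000,1)
for p,l in(((212,258),(59,-45)),((452,275),(59,45))):
    w=Rc.apply([l[0]/1000,l[1]/1000,-.0236])+tcp
    print("pred",loc(w),"seen",loc(ray("scene",S(*p),w[2])))
for n,p,z in(("rear rim outer -y",(152,412),.084),("rear outer +y",(450,440),.084),("inner -y rear",(190,405),.084),("inner +y",(412,427),.084),("latch -y",(227,440),.09),("latch +y",(385,450),.09),("front outer -y",(163,160),.084),("front outer+y",(438,180),.084)):
    print(n,loc(ray("scene",S(*p),z)),loc(ray("scene",S(*p),z+.015)))
E
```

```text
pred [ 67.9 -45.6 172.2] seen [ 72.9 -43.4 172.2]
pred [ 68.3  44.4 172.2] seen [ 71.1  45.3 172.2]
rear rim outer -y [ 74.9 -56.7  84. ] [ 88.1 -57.9  99. ]
rear outer +y [75.4 61.  84. ] [88.6 57.5 99. ]
inner -y rear [ 69.3 -41.6  84. ] [ 82.6 -43.1  99. ]
inner +y [70.3 46.3 84. ] [83.6 43.1 99. ]
latch -y [ 91.3 -27.4  90. ] [104.3 -29.2 105. ]
latch +y [89.  34.1 90. ] [102.   31.1 105. ]
front outer -y [-73.6 -56.   84. ] [-57.4 -57.2  99. ]
front outer+y [-74.9  63.4  84. ] [-58.8  59.9  99. ]
```

>>> jog_arm --travel '[[-0.06,0,0.16],[-0.06,0,0.16],[-0.06,0,0.16],[-0.06,0,0.16],[-0.035,0,0.1],[-0.035,0,0.1],[0,0,0]]' --angular '[[0,0,0],[0,0,0],[0,0,0],[0,0,0],[0,0,0],[0,0,0],[0,0,0]]' --hand '[1,1,1,1,1,1,1]'

```text
t: 8.42
position: [0.5367, 0.1528, 0.1468]
tool_rot: [0.982, 0.068, 0.174, -0.012]
ft_force: [-0.2, -0.7, -1.0]
grip_width: 0.126
finger_force: 58.6
```

>>> jog_arm --travel '[[-0.022,0,0.063],[-0.022,0,0.063],[-0.022,0,0.063],[-0.022,0,0.063],[0,0,0]]' --angular '[[0,0,0],[0,0,0],[0,0,0],[0,0,0],[0,0,0]]' --hand '[1,1,1,1,1]'

```text
t: 8.83
position: [0.5371, 0.1527, 0.1392]
tool_rot: [0.982, 0.068, 0.174, -0.012]
ft_force: [0.1, 0.0, -0.3]
grip_width: 0.127
finger_force: 58.6
```

>>> jog_arm --travel '[[-0.022,0,0.063],[-0.022,0,0.063],[-0.022,0,0.063],[0,0,0]]' --angular '[[0,0,0],[0,0,0],[0,0,0],[0,0,0]]' --hand '[1,1,1,1]'

```text
t: 9.17
position: [0.5372, 0.1527, 0.1332]
tool_rot: [0.982, 0.068, 0.174, -0.012]
ft_force: [0.2, 0.4, -0.8]
grip_width: 0.129
finger_force: 58.6
```

>>> jog_arm --travel '[[-0.022,0,0.063],[-0.022,0,0.063],[0,0,0]]' --angular '[[0,0,0],[0,0,0],[0,0,0]]' --hand '[1,1,1]'

```text
t: 9.42
position: [0.5372, 0.1527, 0.1292]
tool_rot: [0.982, 0.068, 0.174, -0.012]
ft_force: [0.6, 0.3, -0.9]
grip_width: 0.127
finger_force: 58.6
```

>>> jog_arm --travel '[[-0.022,0,0.063],[-0.022,0,0.063],[0,0,0]]' --angular '[[0,0,0],[0,0,0],[0,0,0]]' --hand '[1,1,1]'

```text
t: 9.67
position: [0.5373, 0.1528, 0.1252]
tool_rot: [0.982, 0.068, 0.174, -0.012]
ft_force: [-0.2, 0.3, -0.6]
grip_width: 0.126
finger_force: 58.6
```

>>> jog_arm --travel '[[-0.02,0,0.05],[-0.02,0,0.05],[0,0,0]]' --angular '[[0,0,0],[0,0,0],[0,0,0]]' --hand '[1,1,1]'

```text
t: 9.92
position: [0.5372, 0.1527, 0.122]
tool_rot: [0.982, 0.068, 0.174, -0.012]
ft_force: [0.5, 0.4, -1.8]
grip_width: 0.127
finger_force: 58.6
```

>>> jog_arm --travel '[[-0.02,0,0.05],[0,0,0]]' --angular '[[0,0,0],[0,0,0]]' --hand '[1,1]'

```text
t: 10.08
position: [0.5373, 0.1527, 0.1205]
tool_rot: [0.982, 0.068, 0.174, -0.012]
ft_force: [0.8, -0.5, -0.5]
grip_width: 0.128
finger_force: 58.6
```

>>> jog_arm --travel '[[-0.02,0,0.05],[0,0,0]]' --angular '[[0,0,0],[0,0,0]]' --hand '[1,1]'

```text
t: 10.25
position: [0.5374, 0.1528, 0.119]
tool_rot: [0.982, 0.068, 0.175, -0.012]
ft_force: [-0.9, 0.4, -0.9]
grip_width: 0.128
finger_force: 58.6
```

>>> jog_arm --travel '[[-0.015,0,0.04],[0,0,0]]' --angular '[[0,0,0],[0,0,0]]' --hand '[1,1]'

```text
t: 10.42
position: [0.5378, 0.1529, 0.1184]
tool_rot: [0.982, 0.068, 0.175, -0.012]
ft_force: [-1.6, 0.3, 6.9]
grip_width: 0.13
finger_force: 59.9
```

>>> jog_arm --travel '[[-0.015,0,0.04],[0,0,0]]' --angular '[[0,0,0],[0,0,0]]' --hand '[1,1]'

```text
t: 10.58
position: [0.5384, 0.153, 0.1176]
tool_rot: [0.982, 0.068, 0.176, -0.012]
ft_force: [-0.5, 0.1, 7.0]
grip_width: 0.13
finger_force: 59.9
```

>>> jog_arm --travel '[[-0.015,0,0.04],[0,0,0]]' --angular '[[0,0,0],[0,0,0]]' --hand '[1,1]'

```text
t: 10.75
position: [0.539, 0.1532, 0.1168]
tool_rot: [0.982, 0.067, 0.177, -0.013]
ft_force: [-0.3, -1.6, 8.9]
grip_width: 0.127
finger_force: 60.1
```

>>> jog_arm --travel '[[0.015,0,-0.05],[-0.094,0,-0.034],[-0.094,0,-0.034],[-0.094,0,-0.034],[0,0,0]]' --angular '[[0,0,0],[0,0,0],[0,0,0],[0,0,0],[0,0,0]]' --hand '[1,1,1,1,1]'

```text
t: 11.17
position: [0.528, 0.1517, 0.1171]
tool_rot: [0.982, 0.068, 0.175, -0.012]
ft_force: [0.3, 0.2, 3.0]
grip_width: 0.129
finger_force: 59.1
```

```bash
cat >> h.py <<'E'
C=np.array([.532,.1512,0.]);CZ=R.from_euler("z",.14)
def cov():
    o=env.get_obs();Rc=R.from_quat(o["tool_rot"])*R.from_euler("x",np.pi).inv()
    for n,l in(("tip",(-73.2,0,-23.6)),("rear",(58.8,0,-23.6))):
        print(n,"in container",np.round(CZ.inv().apply(Rc.apply(np.array(l)/1000)+o["position"]-C)*1000,1))
E
python3 -c "
from h import *
state();cov()"
```

```text
t 11.17 p [528.  151.7 117.1] yaw,pitch,roll [7.89e+00 2.02e+01 2.00e-02] F [0.33 0.16 2.96] M [ 0.02  0.19 -0.02] w 0.129 ff 59.1
tip in container [-64.4   1.2  69.7]
rear in container [ 59.5   0.9 115.3]
```

>>> jog_arm --travel '[[-0.063,0,-0.023],[-0.063,0,-0.023],[0,0,0]]' --angular '[[0,0,0],[0,0,0],[0,0,0]]' --hand '[1,1,1]'

```text
t: 11.42
position: [0.5253, 0.1514, 0.1175]
tool_rot: [0.982, 0.068, 0.176, -0.013]
ft_force: [5.3, 1.2, 0.7]
grip_width: 0.128
finger_force: 58.6
```

>>> jog_arm --travel '[[-0.063,0,-0.023],[0,0,0]]' --angular '[[0,0,0],[0,0,0]]' --hand '[1,1]'

```text
t: 11.58
position: [0.5248, 0.1514, 0.1181]
tool_rot: [0.982, 0.067, 0.177, -0.013]
ft_force: [10.3, -0.0, -2.1]
grip_width: 0.129
finger_force: 58.4
```

Run:
```python
from h import *
state();cov()
ims={c:optics.grab_frame(c)[:,:,::-1] for c in PAR}
s=cv2.resize(ims["scene"][130:240,305:405],(545,600),interpolation=2);t=cv2.resize(ims["top"][160:300,80:210],(255,275),interpolation=2)
cv2.imwrite("pics/c5.png",np.hstack([s,np.pad(t,((0,325),(0,0),(0,0)))]))
```

```text
t 11.58 p [524.8 151.4 118.1] yaw,pitch,roll [ 7.84 20.45  0.09] F [10.31 -0.03 -2.12] M [ 0.01 -2.   -0.05] w 0.129 ff 58.4
tip in container [-67.4   1.4  70.4]
rear in container [ 56.3   1.  116.5]
```

View pics/c5.png

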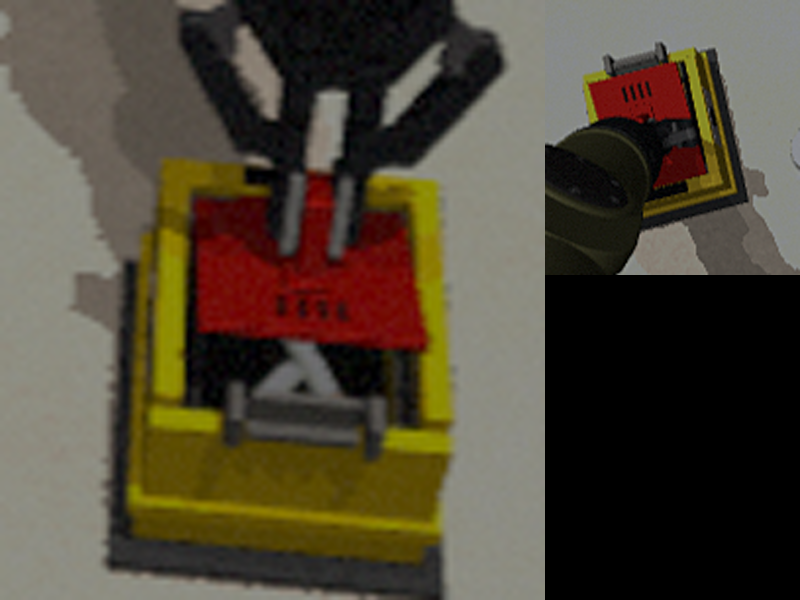

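The scene crop shows the cover between the side rims with the tongue under the front rim, its rear edge at (200–425, 335) just ahead of the latch and still raised. The front-wall contact reads 10 N, so I'll ease off and pivot about the tongue.

>>> jog_arm --travel '[[0.063,0,0.023],[0.026,0,0.085],[0.026,0,0.085],[0.026,0,0.085],[0,0,0]]' --angular '[[0,0,0],[0,-0.333,0],[0,-0.333,0],[0,-0.333,0],[0,0,0]]' --hand '[1,1,1,1,1]'

```text
t: 12.1
position: [0.5301, 0.1517, 0.1102]
tool_rot: [0.99, 0.068, 0.123, -0.009]
ft_force: [3.0, 0.9, 5.6]
grip_width: 0.127
finger_force: 59.9
```

```bash
python3 -c "
from h import *
state();cov()"
```

```text
t 12.1 p [530.1 151.7 110.2] yaw,pitch,roll [ 7.8  14.13  0.06] F [3.02 0.95 5.65] M [ 0.19 -0.38  0.03] w 0.127 ff 59.9
tip in container [-67.    1.1  69.5]
rear in container [ 61.    0.6 101.7]
```

>>> jog_arm --travel '[[0.026,0,0.065],[0.026,0,0.085],[0.026,0,0.085],[0,0,0]]' --angular '[[0,-0.333,0],[0,-0.333,0],[0,-0.333,0],[0,0,0]]' --hand '[1,1,1,1]'

```text
t: 12.43
position: [0.533, 0.1521, 0.1034]
tool_rot: [0.995, 0.068, 0.071, -0.005]
ft_force: [1.6, 0.2, 5.0]
grip_width: 0.128
finger_force: 60.0
```

```bash
python3 -c "
from h import *
state();cov()"
```

```text
t 12.43 p [533.  152.1 103.4] yaw,pitch,roll [7.84 8.11 0.01] F [1.61 0.18 4.98] M [ 0.06 -0.42  0.1 ] w 0.128 ff 60.0
tip in container [-68.    1.   69.7]
rear in container [62.6  0.6 88.3]
```

>>> jog_arm --travel '[[0.013,0,0.035],[0.013,0,0.035],[0,0,0]]' --angular '[[0,-0.167,0],[0,-0.167,0],[0,0,0]]' --hand '[1,1,1]'

```text
t: 12.68
position: [0.5338, 0.1523, 0.1019]
tool_rot: [0.996, 0.069, 0.054, -0.004]
ft_force: [3.8, 1.2, 3.0]
grip_width: 0.127
finger_force: 59.9
```

```bash
python3 -c "
from h import *
state();cov()"
```

```text
t 12.68 p [533.8 152.3 101.9] yaw,pitch,roll [ 7.88  6.24 -0.01] F [3.82 1.21 3.  ] M [ 0.05 -0.56  0.  ] w 0.127 ff 59.9
tip in container [-68.3   1.   70.4]
rear in container [62.9  0.7 84.8]
```

>>> jog_arm --travel '[[0,0,0],[0,0,0],[0,0,0],[0,0,0],[0,0,0],[0,0,-0.4],[0,0,-0.6],[0,0,-0.7],[0,0,0]]' --angular '[[0,0,0],[0,0,0],[0,0,0],[0,0,0],[0,0,0],[0,0,0],[0,0,0],[0,0,0],[0,0,0]]' --hand '[0.2,0.2,0.2,0.2,0.2,0.2,0.2,0.2,0.2]'

```text
t: 13.43
position: [0.5293, 0.1522, 0.1559]
tool_rot: [0.996, 0.069, 0.056, -0.004]
ft_force: [0.5, -0.0, 0.2]
grip_width: 0.399
finger_force: 0.0
```

Run:
```python
from h import *
state()
t=C+CZ.apply([.040,0.001,.150]);print(t);plan(t,.14,0)
ims={c:optics.grab_frame(c)[:,:,::-1] for c in PAR}
s=cv2.resize(ims["scene"][130:240,305:405],(545,600),interpolation=2);t=cv2.resize(ims["top"][160:300,80:210],(255,275),interpolation=2)
cv2.imwrite("pics/c6.png",np.hstack([s,np.pad(t,((0,325),(0,0),(0,0)))]))
```

```text
t 13.43 p [529.3 152.2 155.9] yaw,pitch,roll [7.88 6.44 0.04] F [ 0.48 -0.01  0.18] M [0.02 0.06 0.04] w 0.399 ff 0.0
[0.5714691  0.15777194 0.15      ]
turn/6deg [-0.006 -1.073 -0.022] shift/30 (now) [1.387 0.011 0.353] (after turn) [1.417 0.014 0.195]
```

View pics/c6.png

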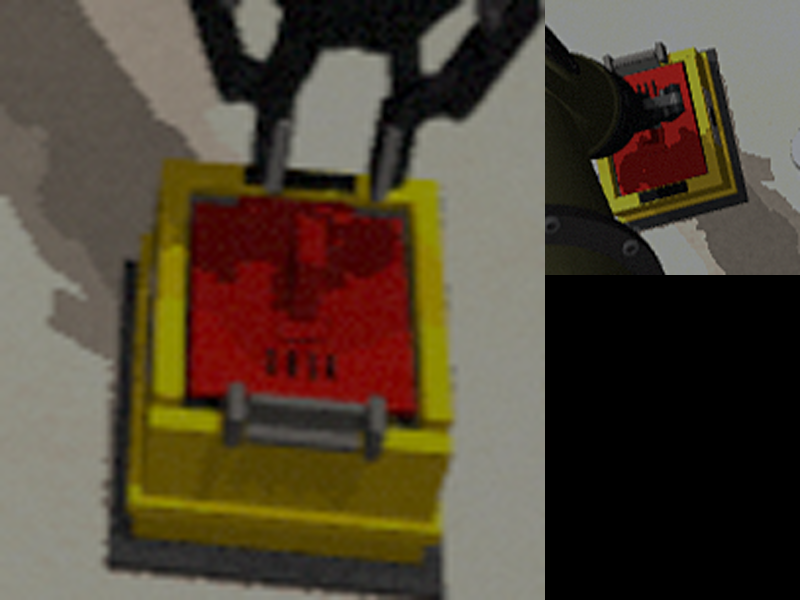

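The cover lies tilted between the rims with its rear edge resting against the latch (crop (190–415, 400)) and the ribs at (300,365). I'll now shut the fingers and press on the ribs.

>>> jog_arm --travel '[[0,0,0],[0,0,0],[0.47,0,0],[0.47,0,0],[0.47,0,0.1],[0,0,0.1],[0,0,0],[0,0,0],[0,0,0]]' --angular '[[0,-0.53,0],[0,-0.53,0],[0,0,0],[0,0,0],[0,0,0],[0,0,0],[0,0,0],[0,0,0],[0,0,0]]' --hand '[1,1,1,1,1,1,1,1,1]'

```text
t: 14.28
position: [0.569, 0.1572, 0.1461]
tool_rot: [0.998, 0.069, -0.002, 0.0]
ft_force: [0.6, 0.7, -0.5]
grip_width: 0.001
finger_force: 0.0
```

Run:
```python
from h import *
state()
plan(C+CZ.apply([.040,0.001,.104]),.14,0)
```

```text
t 14.28 p [569.  157.2 146.1] yaw,pitch,roll [ 7.91 -0.27 -0.02] F [ 0.63  0.66 -0.51] M [ 0.01  0.01 -0.01] w 0.001 ff 0.0
turn/6deg [ 0.003  0.045 -0.019] shift/30 (now) [ 0.091 -0.008  1.401] (after turn) [ 0.084 -0.008  1.402]
```

>>> jog_arm --travel '[[0.08,0,0.5],[0,0,0.5],[0,0,0.3],[0,0,0.05],[0,0,0]]' --angular '[[0,0,0],[0,0,0],[0,0,0],[0,0,0],[0,0,0]]' --hand '[1,1,1,1,1]'

```text
t: 14.7
position: [0.5717, 0.1575, 0.1057]
tool_rot: [0.998, 0.069, -0.002, 0.0]
ft_force: [-0.1, 0.5, 0.3]
grip_width: 0.0
finger_force: 0.0
```

>>> jog_arm --travel '[[0,0,0.05],[0,0,0.05],[0,0,0.05],[0,0,0]]' --angular '[[0,0,0],[0,0,0],[0,0,0],[0,0,0]]' --hand '[1,1,1,1]'

```text
t: 15.03
position: [0.5723, 0.1576, 0.1016]
tool_rot: [0.998, 0.069, -0.001, 0.0]
ft_force: [0.5, -0.2, 0.7]
grip_width: 0.0
finger_force: 0.0
```

>>> jog_arm --travel '[[0,0,0.04],[0,0,0.04],[0,0,0]]' --angular '[[0,0,0],[0,0,0],[0,0,0]]' --hand '[1,1,1]'

```text
t: 15.28
position: [0.5722, 0.1576, 0.0989]
tool_rot: [0.998, 0.069, -0.002, 0.0]
ft_force: [0.8, 1.0, -0.7]
grip_width: -0.001
finger_force: 0.0
```

>>> jog_arm --travel '[[0,0,0.04],[0,0,0.04],[0,0,0]]' --angular '[[0,0,0],[0,0,0],[0,0,0]]' --hand '[1,1,1]'

```text
t: 15.53
position: [0.5725, 0.1576, 0.0967]
tool_rot: [0.998, 0.069, -0.001, 0.0]
ft_force: [-0.5, 0.5, 1.4]
grip_width: -0.001
finger_force: 0.5
```

>>> jog_arm --travel '[[0,0,0.04],[0,0,0.04],[0,0,0]]' --angular '[[0,0,0],[0,0,0],[0,0,0]]' --hand '[1,1,1]'

```text
t: 15.78
position: [0.572, 0.1575, 0.0939]
tool_rot: [0.998, 0.069, -0.002, 0.0]
ft_force: [0.3, 0.2, -0.9]
grip_width: 0.0
finger_force: 0.0
```

>>> jog_arm --travel '[[0,0,0.04],[0,0,0.03],[0,0,0]]' --angular '[[0,0,0],[0,0,0],[0,0,0]]' --hand '[1,1,1]'

```text
t: 16.03
position: [0.572, 0.1575, 0.0918]
tool_rot: [0.998, 0.069, -0.002, 0.0]
ft_force: [0.1, -0.5, -0.1]
grip_width: -0.001
finger_force: 0.0
```

>>> jog_arm --travel '[[0,0,0.03],[0,0,0.03],[0,0,0]]' --angular '[[0,0,0],[0,0,0],[0,0,0]]' --hand '[1,1,1]'

```text
t: 16.28
position: [0.5722, 0.1576, 0.0907]
tool_rot: [0.998, 0.069, -0.002, 0.0]
ft_force: [-1.1, -0.2, 3.0]
grip_width: 0.003
finger_force: 1.8
```

>>> jog_arm --travel '[[0,0,0.03],[0,0,0]]' --angular '[[0,0,0],[0,0,0]]' --hand '[1,1]'

```text
t: 16.45
position: [0.5723, 0.1577, 0.0907]
tool_rot: [0.998, 0.069, -0.001, 0.0]
ft_force: [-2.8, -2.0, 11.9]
grip_width: -0.0
finger_force: 5.6
```

>>> jog_arm --travel '[[0,0,0.015],[0,0,0]]' --angular '[[0,0,0],[0,0,0]]' --hand '[1,1]'

```text
t: 16.62
position: [0.5723, 0.1577, 0.0906]
tool_rot: [0.998, 0.069, -0.001, 0.0]
ft_force: [-4.5, -1.0, 14.3]
grip_width: -0.003
finger_force: 7.4
```

Run:
```python
from h import *
state()
im=optics.grab_frame("scene");cv2.imwrite("pics/p1.png",im[:,:,::-1])
m=mask(im,"red");n=mask(cv2.imread("pics/h_scene.png")[:,:,::-1].copy(),"red")
# rear edge row: per column lowest red px outside the latch
ys=[(c/2,np.nonzero(m[:,c])[0].max()/2) for c in range(0,1024,6) if m[:,c].any()];print(ys)
for a in(0,2.5,6.2):
    Rc=CZ*R.from_euler("y",-np.radians(a));tip=C+CZ.apply([-.0683,.001,.0725 if a==0 else .070])
    print(a,np.round(proj("scene",[tip+Rc.apply([.132,y,z]) for y in(-.045,.045) for z in(0,.005)]),1).tolist())
```

```text
t 16.62 p [572.3 157.7  90.6] yaw,pitch,roll [ 7.88 -0.13 -0.02] F [-4.52 -1.01 14.34] M [-0.39  0.96 -0.  ] w -0.003 ff 7.4
[(339.0, np.float64(203.5)), (342.0, np.float64(204.5)), (345.0, np.float64(204.5)), (348.0, np.float64(199.5)), (351.0, np.float64(201.5)), (354.0, np.float64(200.5)), (357.0, np.float64(201.5)), (360.0, np.float64(201.5))]
0 [[337.7, 205.2], [338.0, 203.7], [378.9, 209.0], [379.3, 207.5]]
2.5 [[337.9, 204.2], [338.2, 202.7], [379.1, 207.9], [379.5, 206.4]]
6.2 [[338.3, 201.5], [338.6, 199.8], [379.8, 205.2], [380.2, 203.5]]
```

```bash
cat > lat.py <<'E'
from h import *
a=cv2.imread("pics/h_scene.png")
def latch(b):
    t=cv2.resize(a[204:216,345:379],None,fx=4,fy=4,interpolation=2);s=cv2.resize(b[196:226,338:386],None,fx=4,fy=4,interpolation=2)
    r=cv2.matchTemplate(s,t,cv2.TM_CCOEFF_NORMED);_,v,_,l=cv2.minMaxLoc(r);return round(v,2),(l[0]/4-7,l[1]/4-8)
E
python3 - <<'E'
from lat import *
print("px shift for 4mm back:",proj("scene",C+CZ.apply([[.065,0,.09],[.069,0,.09]])))
for f in("scene0","l_scene","p1"): print(f,latch(cv2.imread(f"pics/{f}.png")))
b=cv2.imread("pics/p1.png");
for c in(350,356,361,367,372): print(c,[f"{a[r,c].tolist()}|{b[r,c].tolist()}" for r in range(198,214,1)][::2])
E
```

```text
px shift for 4mm back: [[358.91229579 202.26992862]
 [358.93179197 203.64022858]]
scene0 (0.99, (0.0, 0.0))
l_scene (0.99, (0.0, 0.0))
p1 (0.9, (0.0, 0.0))
350 ['[15, 16, 22]|[0, 3, 71]', '[11, 15, 18]|[13, 14, 71]', '[35, 37, 36]|[31, 34, 76]', '[39, 41, 44]|[40, 42, 44]', '[37, 42, 42]|[36, 39, 41]', '[55, 65, 73]|[53, 60, 66]', '[19, 50, 57]|[20, 52, 59]', '[0, 67, 81]|[0, 66, 83]']
356 ['[108, 107, 106]|[6, 15, 41]', '[109, 107, 108]|[19, 16, 70]', '[83, 85, 90]|[73, 79, 83]', '[40, 42, 46]|[40, 42, 45]', '[36, 40, 44]|[39, 41, 45]', '[77, 82, 85]|[72, 74, 78]', '[37, 47, 45]|[34, 40, 43]', '[0, 67, 81]|[0, 67, 84]']
361 ['[94, 100, 99]|[40, 41, 42]', '[52, 54, 54]|[48, 47, 48]', '[66, 67, 71]|[55, 60, 63]', '[33, 36, 39]|[39, 39, 42]', '[36, 40, 42]|[42, 46, 48]', '[67, 71, 74]|[67, 70, 73]', '[57, 63, 65]|[55, 56, 59]', '[0, 65, 81]|[4, 70, 84]']
367 ['[10, 13, 13]|[0, 5, 73]', '[28, 30, 28]|[12, 16, 105]', '[64, 76, 93]|[27, 32, 110]', '[59, 63, 67]|[57, 60, 62]', '[34, 37, 41]|[36, 42, 42]', '[49, 54, 54]|[52, 55, 55]', '[73, 77, 81]|[65, 70, 71]', '[16, 61, 73]|[4, 61, 76]']
372 ['[9, 16, 3]|[4, 1, 70]', '[9, 11, 15]|[3, 8, 118]', '[29, 29, 25]|[14, 19, 103]', '[49, 46, 47]|[43, 45, 74]', '[42, 44, 47]|[39, 41, 53]', '[31, 35, 37]|[34, 35, 37]', '[29, 30, 31]|[26, 27, 29]', '[31, 31, 30]|[33, 37, 36]']
```

The latch hasn't shifted under 14 N and the rear edge sits at the flat level, so the cover looks home. I'll hold about 12 N for over a second.

>>> jog_arm --travel '[[0,0,-0.015],[0,0,0],[0,0,0],[0,0,0],[0,0,0]]' --angular '[[0,0,0],[0,0,0],[0,0,0],[0,0,0],[0,0,0]]' --hand '[1,1,1,1,1]'

```text
t: 17.08
position: [0.5723, 0.1577, 0.0907]
tool_rot: [0.998, 0.069, -0.001, 0.0]
ft_force: [-3.3, -1.7, 12.0]
grip_width: -0.001
finger_force: 5.6
```

>>> jog_arm --travel '[[0,0,0],[0,0,0],[0,0,0],[0,0,0],[0,0,0],[0,0,0]]' --angular '[[0,0,0],[0,0,0],[0,0,0],[0,0,0],[0,0,0],[0,0,0]]' --hand '[1,1,1,1,1,1]'

```text
t: 17.58
position: [0.5723, 0.1577, 0.0907]
tool_rot: [0.998, 0.069, -0.001, 0.0]
ft_force: [-3.3, -1.7, 10.3]
grip_width: -0.006
finger_force: 5.6
```

>>> jog_arm --travel '[[0,0,0],[0,0,0],[0,0,0],[0,0,0],[0,0,0],[0,0,0]]' --angular '[[0,0,0],[0,0,0],[0,0,0],[0,0,0],[0,0,0],[0,0,0]]' --hand '[1,1,1,1,1,1]'

```text
t: 18.08
position: [0.5723, 0.1576, 0.0907]
tool_rot: [0.998, 0.069, -0.001, 0.0]
ft_force: [-3.2, -0.9, 11.7]
grip_width: 0.002
finger_force: 5.6
```

>>> jog_arm --travel '[[0,0,-0.1],[0,0,-0.8],[0,0,-1],[0,0,-1],[-1,0,-0.5],[-1,0,0],[-1,0,0],[-1,0,0],[-1,0,0],[0,0,0]]' --angular '[[0,0,0],[0,0,0],[0,0,0],[0,0,0],[0,0,0],[0,0,0],[0,0,0],[0,0,0],[0,0,0],[0,0,0]]' --hand '[1,1,1,1,1,1,1,1,1,1]'

```text
t: 18.92
position: [0.4182, 0.1359, 0.1918]
tool_rot: [0.998, 0.07, -0.004, 0.001]
ft_force: [-1.5, -0.8, -0.5]
grip_width: 0.0
finger_force: 0.0
```

Run:
```python
from lat import *
state()
ims={c:optics.grab_frame(c)[:,:,::-1].copy() for c in PAR}
for c in ims: cv2.imwrite(f"pics/f_{c}.png",ims[c])
print(latch(ims["scene"]))
m=mask(ims["scene"][:,:,::-1].copy(),"red")
for z in(.066,.069,.0725,.076):
  print(z,fit(["scene"],{"scene":m},COVER,[.533,.152,.14],z))
s=cv2.resize(ims["scene"][150:225,320:400],(560,525),interpolation=2);t=cv2.resize(ims["top"][160:300,80:210],(240,258),interpolation=2)
cv2.imwrite("pics/c7.png",np.hstack([np.clip(s*1.5,0,255).astype(np.uint8),np.pad(t,((0,525-258),(0,0),(0,0)))]))
```

```text
t 18.92 p [418.2 135.9 191.8] yaw,pitch,roll [ 7.98 -0.44 -0.13] F [-1.49 -0.78 -0.54] M [-0.07  0.07  0.06] w 0.0 ff 0.0
(0.9, (0.0, 0.0))
0.066 (array([0.5249, 0.1548, 0.1447]), np.float64(0.134))
0.069 (array([0.5278, 0.155 , 0.1388]), np.float64(0.138))
0.0725 (array([0.531 , 0.1541, 0.1367]), np.float64(0.141))
0.076 (array([0.5341, 0.1544, 0.1328]), np.float64(0.146))
```

View pics/c7.png

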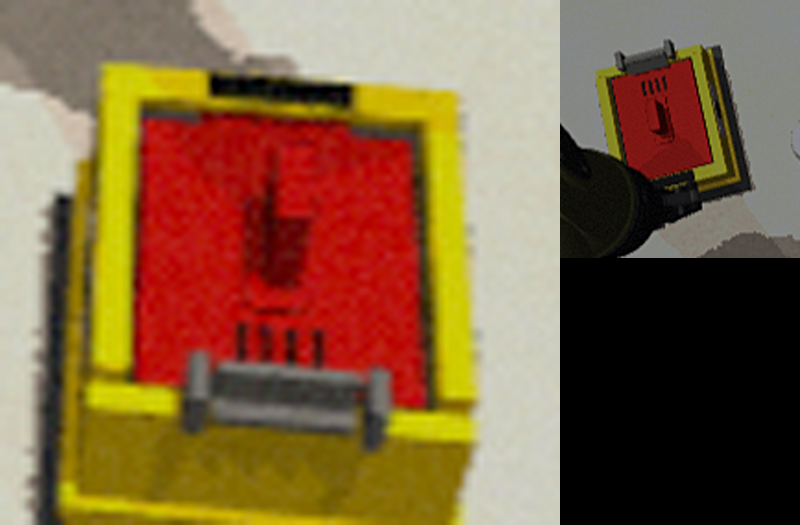

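The last picture shows the red cover lying flat between the rims, with its rear edge about 2 px lower than before pressing. That edge is behind the grey latch nose at (290,395), and the latch is back at its rest position. The robot is clear, so I'll hand the job in.

```bash
python3 -c "
from plant import sign_off
print(sign_off())"
```

```text
the job is handed in; nothing more can be done
None
```

The job is handed in: the red cover is hooked in, appears latched and flat, and was held at about 12 N for over a second. I judged the latch from pictures and force readings, not a direct check; the rack, jar and marker were never approached.

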